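Centre a top-heavy brass post on the marking-out stand with light taps

ROBOT

A 6-joint arm with a two-finger parallel gripper is mounted at the origin on the work surface. World frame = base frame: x ahead of the robot, y to its left, z up, the work surface at z = 0. Lengths are in m, angles in rad, forces in N, time in s.
With the tool pointing down it reaches from about 0.3 to 0.875 m from the base axis. Payload 6.4 kg.
Tool frame: the origin (TCP) lies between the finger pads; the fingertips stand 11 mm ahead of it and the grasp point (between the pads) lies 8 mm behind it (ctrl.tcp_to_tips is the distance from the TCP to the fingertips, in m); x points along the fingers, z is the direction in which the jaws open and shut, and the axes are right-handed (so a half turn about x gives the same grasp; the last joint's range is limited). The gripper opens to 85 mm and grips with 20 to 120 N. Pads are 22 mm wide; open, the fingers measure 114 mm over their backs; the gripper's body (76 mm by 85 mm) begins 54 mm behind the grasp point. The pads swing forward as they close: fully open they stand 13 mm farther back than shut.
Start: joints at [-1.315, 0.181, 1.607, -0, 1.354, -0.206], TCP at [0.256, -0.515, 0.242] pointing down, gripper open.
Joint ranges: [-2.99, 2.99], [-0.89, 2.07], [0.3, 2.58], [-1.14, 4.28], [0, 2.63], [-3.12, 3.12]. Speed limits (rad/s): [2.57, 2.57, 3.01, 3.14, 3.14, 3.14].

INTERFACE

Orientations are given as a unit quaternion [w, x, y, z].
In Python, from bench import ctrl, eyes, hand_in gives the robot as it stands. The module is installed in compiled form; this text tells all that it offers.
- The arm moves only by the tool step_arm, never from a script. Its arguments are lists of equal length, an entry for each row: "xyz": the shift along the world's x, y, z in mm, a list of three; "spin": the turn about the world's z in rad; "fingers": the opening in per cent of the stroke, from 0 (shut) to 100 (fully open). A call has 1 to 10 rows; each row is the pose to reach, as a shift and turn from the pose commanded when the call began; what a row does not reach only later rows make up. A row lasts 1/10 s, in which the tool goes at most 50 mm and 8.59 degrees, less where a joint would pass 70% of its speed; a pose out of reach is approached as far as the arm can. A call with a gripper value outside its range is refused whole. The fingers move at their own pace and stop on an object; the grip force is fixed at half the most. Time passes only in rows, so rows that repeat a pose let the fingers close. It gives the time, the measured TCP pose, the force and the opening at its end, in the units of the state.
- ctrl.get_obs(): the state, without advancing time (a new reading comes with each control period).
- eyes.camera(name): name is "scene" or "side" or "wrist"; returns the picture (480x640x3 uint8, red, green, blue); there is no depth.
- eyes.camera_model(name): a dict with "vertical_fov" (degrees; the focal length in pixels is half the picture's height over the tangent of half this angle, whatever the lens; pixels are square), "cx", "cy" (the principal point, pixels), "pose" (4x4, takes a point from camera to world coordinates); the wrist camera has in their place "tool_from_camera" (4x4, takes a point from camera to tool coordinates, whose origin is the TCP and whose axes are the tool frame's). Camera axes: x right, y up, looking along -z (the intrinsics and any distortion apply to the point x, -y, -z); pixel columns grow to the right and rows downward; lengths in m; the calibration is good to about 2 mm. A picture is of the moment at which its call begins: read the wrist's pose just before it. camera_model takes no time and is no camera call.
- hand_in(): hands the job in, once; it reports no verdict.
The state is a dict: "time_s": time; "q": joint angles; "dq": joint speeds; "joint_efforts": joint torques, N m; "eef_pos": TCP position; "eef_rot": TCP orientation; "wrist_force": force on the tool from outside, world axes, zero at the start; "torque": the same for the moment, N m; "opening": opening from 0.0 (shut) to 1.0 (fully open).
Only numpy, scipy, OpenCV 4.12 (cv2) and the standard library are available. Lean on these libraries where they do the work, as an engineer would, in place of code of your own. Each camera call takes 0.05 s, during which the arm holds its last target.

TASK

The brass post stands off-centre on the round marking-out stand. With the fingertips, nudge it across in light taps until it stands upright and centred, its foot wholly inside the dark ring, then draw clear of it. Do not grip or lift the post, do not tip it or push it off, and leave the orange jaw, the brass clamp and the bolt on the table where they are.

Things in the scene. Friction and masses are not known exactly. Their poses are not given: they have to be found in the camera images.
- post: loose top-heavy brass post, 60 mm tall, about 0.19 kg, round about its z axis (up). Origin: centre of its underside. Sole 22 mm dia, 2 mm high; flange (widest part) 28 mm dia, 2 to 9 mm above the underside; stem 14 mm dia to 36 mm; head 24 mm dia, 36 to 60 mm. Pushed slowly at the flange it slides (friction 0.7 to 1.7 N) and stops with the push; pushed high or fast it falls.
- stand_centre (a point): centre of the stand's round top, on its surface, 60 mm above the table; z up. Top: flat aluminium disc 90 mm dia, no rim, with a dark ring round its centre, 40 mm inside and 47 mm outside dia, white within. Bolted down; column 56 mm dia, foot plate 100 x 100 x 12 mm. The post begins 19 to 30 mm off this point.
- jaw: bystander, loose orange plastic clamping jaw lying on the table, 85 x 28 x 30 mm (x, y, z), two screw heads on top. Origin: centre of its underside.
- clamp: bystander, loose brass clamp block on the table, 60 x 30 x 25 mm (x, y, z), two screw heads on top. Origin: centre of its underside.
- bolt: bystander, loose steel bolt standing head down on the table, 48 mm tall, hexagonal head 27 mm across, shank 16 mm. Origin: centre of its underside.
Not all that is in view belongs to the job. What is shaped like the post but green, pink or turquoise is not meant.

How it is judged:
By the outcome, as a careful person would: the job done as asked, in the order asked, and still so for the second after the job is handed in, with the robot touching nothing.
It also fails if it takes over 45 s, if anything falls off the work surface, if the arm or the gripper's body presses on something with over 40 N, if the wrist force passes 120 N, or if a joint passes its speed limit or range.

## Working session

There is one attempt and no reset: what is moved stays moved. The work goes in short steps, Python scripts to look and compute and a tool call to move; the robot and the scene stay as the last step left them, time stands still between calls to the robot, and variables do not carry over. Pictures are saved under pics/ and viewed, and the job is handed in when it is done.

Besides the shell and the picture viewer there is one more tool, called after "Emit:" in YAML: its name, and indented under it one key for each argument. step_arm: Moves the arm, as the interface text tells. Its arguments: {"type":"object","properties":{"xyz":{"type":"array"},"spin":{"type":"array"},"fingers":{"type":"array"}},"required":["xyz","spin","fingers"]}

```bash
mkdir -p pics
python3 - <<'E'
from bench import ctrl,eyes
import cv2
print(ctrl.get_obs()); print(ctrl.tcp_to_tips)
for n in ("scene","side","wrist"):
    cv2.imwrite(f"pics/{n}0.png",eyes.camera(n)[:,:,::-1]); print(n,eyes.camera_model(n))
E
```

```text
{'time_s': 0.0, 'q': array([-1.31531583e+00,  1.81526765e-01,  1.60801901e+00,  1.05230384e-05,
        1.35379384e+00, -2.06294612e-01]), 'dq': array([ 5.70403059e-05,  5.12125619e-05, -3.97409869e-04, -5.52809419e-04,
        1.74124416e-03,  4.39834871e-04]), 'joint_efforts': array([-5.83616311e-04, -4.44871616e+01, -3.51341128e+01, -9.16718886e-05,
        9.16240067e-03,  8.33025126e-06]), 'eef_pos': array([ 0.2560674 , -0.51423619,  0.24138685]), 'eef_rot': array([ 0.60070715,  0.37274007,  0.60159683, -0.37188307]), 'wrist_force': array([ 0.18772052,  0.52972696, -0.55125393]), 'torque': array([ 0.03496325,  0.00027539, -0.00113729]), 'opening': 0.9981884937605622}
0.011
scene {'vertical_fov': 50.927080045920995, 'cx': 324.83794385928377, 'cy': 240.07682696399692, 'pose': array([[ 0.65953457, -0.58913114,  0.46683899,  0.89056196],
       [ 0.75159729,  0.5079773 , -0.42078566, -0.31821429],
       [ 0.01075432,  0.62839761,  0.77781797,  0.64089476],
       [ 0.        ,  0.        ,  0.        ,  1.        ]])}
side {'vertical_fov': 51.201404195112836, 'cx': 318.7136758176289, 'cy': 242.48561738214457, 'pose': array([[-0.87667304,  0.21161768, -0.43204437,  0.17423667],
       [-0.48072561, -0.42012332,  0.76967479,  0.68342749],
       [-0.01863512,  0.88244793,  0.47004082,  0.51032645],
       [ 0.        ,  0.        ,  0.        ,  1.        ]])}
wrist {'vertical_fov': 62.82483456368771, 'cx': 315.426903113859, 'cy': 233.63968711236555, 'tool_from_camera': array([[-3.69020270e-04,  3.02265633e-01, -9.53223663e-01,
        -1.31340112e-01],
       [-4.36102910e-04,  9.53223588e-01,  3.02265778e-01,
         7.66714652e-02],
       [ 9.99999837e-01,  5.27245813e-04, -2.19939904e-04,
         6.43347747e-04],
       [ 0.00000000e+00,  0.00000000e+00,  0.00000000e+00,
         1.00000000e+00]])}
```

View pics/scene0.png

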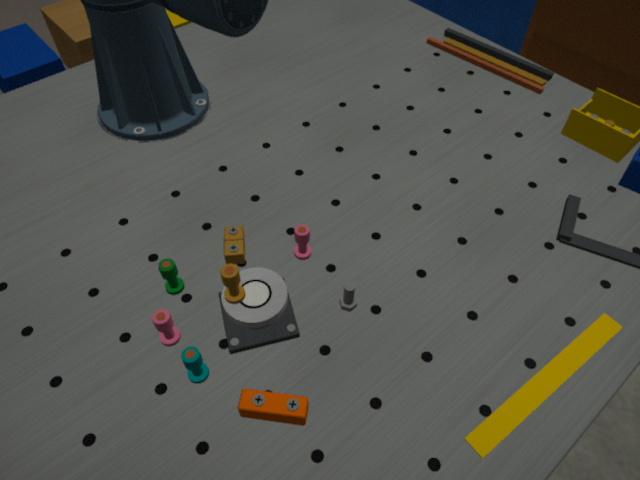

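View pics/side0.png

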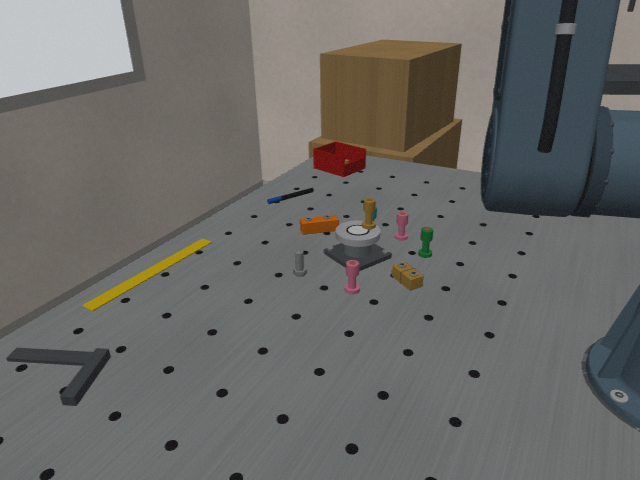

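View pics/wrist0.png

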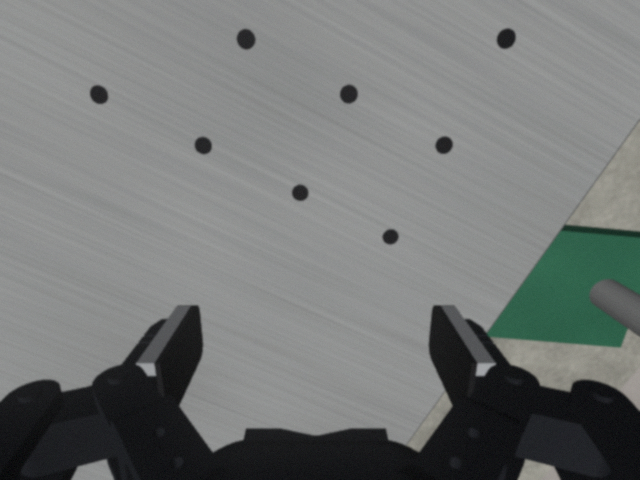

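The scene view shows the stand top with its ring at about (255,293) and the brass post to its left at about (232,283). The side view shows the ring at (358,230) and the post at (369,213). The wrist camera sees only table. Next I'll measure the positions.

```bash
cat > h.py <<'E'
import numpy as np,cv2
def K(m):
    f=240/np.tan(np.radians(m["vertical_fov"])/2); return f,m["cx"],m["cy"]
def pix(m,T,p):
    f,cx,cy=K(m); c=np.linalg.inv(T)@np.append(p,1); return np.array([cx+f*c[0]/-c[2],cy+f*c[1]/c[2]])
def ray(m,T,uv,z):
    f,cx,cy=K(m); d=T[:3,:3]@np.array([(uv[0]-cx)/f,-(uv[1]-cy)/f,-1]); o=T[:3,3]
    return o+d*(z-o[2])/d[2]
E
python3 - <<'E'
import cv2,numpy as np
for n,(x,y) in (("scene",(250,295)),("side",(362,225))):
    im=cv2.imread(f"pics/{n}0.png")[y-75:y+75,x-100:x+100]
    cv2.imwrite(f"pics/{n}0z.png",cv2.resize(im,None,fx=4,fy=4,interpolation=cv2.INTER_CUBIC))
E
```

```text
(no output)
```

View pics/scene0z.png

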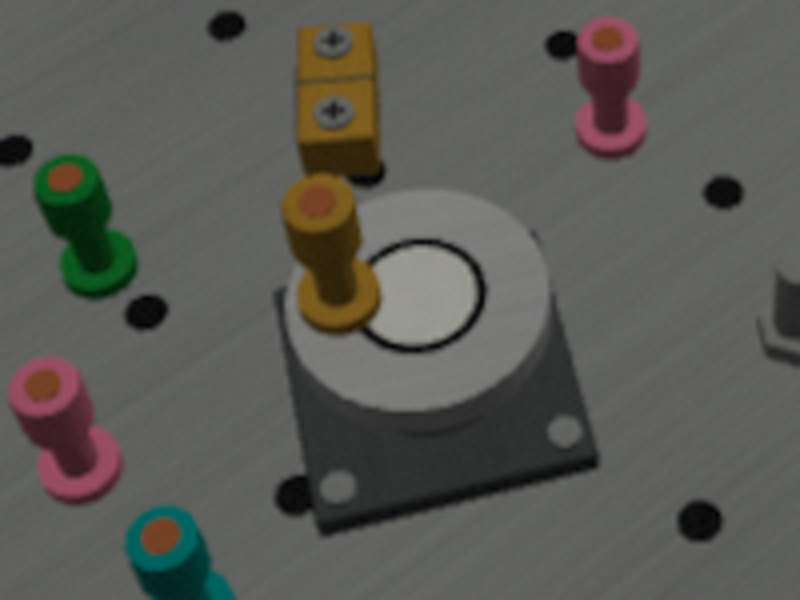

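View pics/side0z.png

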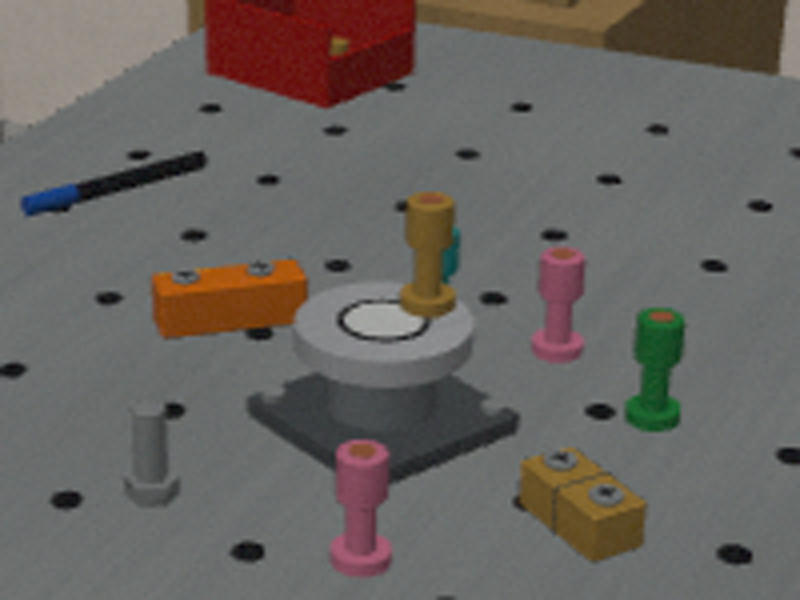

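The zoomed scene view shows the ring at about (420,295) and the post's flange at about (339,290). The zoomed side view shows the ring at about (384,320), the flange at about (428,297) and the post upright. I'll turn these into world points.

Run:
```python
from bench import eyes
from h import *
off={"scene":(150,220),"side":(262,150)}
P={"scene":dict(ring=(420.5,295,.06),flange=(339,289,.069),head=(316,202,.12),jaw=None,),
"side":dict(ring=(384,320.5,.06),flange=(428,295.5,.069),head=(430.5,200,.12),jaw1=(185,276,.03),jaw2=(260,268,.03),c1=(562,458,.025),c2=(606,492,.025),bolt=(149,408,.048),pinkN=(362,450,.06),green=(660,316,.06),pink2=(563,254,.06))}
for n in P:
    m=eyes.camera_model(n);T=m["pose"]
    for k,v in P[n].items():
        if v: print(n,k,np.round(1000*ray(m,T,(off[n][0]+(v[0]+.5)/4-.5,off[n][1]+(v[1]+.5)/4-.5),v[2]),1))
m=eyes.camera_model("scene");T=m["pose"]
for k,uv,z in [("jaw1",(258,400),.03),("jaw2",(292,405),.03),("c1",(233,230.5),.025),("c2",(233,247.5),.025),("bolt",(349,287),.048),("pinkN",(302,229.5),.06),("green",(166,264.5),.06),("pink2",(161,316),.06),("turq",(190,354),.06)]:
    print(k,np.round(1000*ray(m,T,uv,z),1))
# stand disc & ring contours in scene
g=cv2.imread("pics/scene0.png"); hsv=cv2.cvtColor(g,cv2.COLOR_BGR2HSV)
w=cv2.inRange(hsv,(0,0,0),(180,255,60))
w[:270]=0;w[312:]=0;w[:,:230]=0;w[:,275:]=0
c=max(cv2.findContours(w,0,1)[0],key=cv2.contourArea);print(cv2.boundingRect(c))
```

```text
scene ring [ 549.7 -137.9   60. ]
scene flange [ 535.2 -159.9   69. ]
scene head [ 535.2 -160.8  120. ]
side ring [ 544.6 -136.6   60. ]
side flange [ 529.3 -155.5   69. ]
side head [ 530.4 -157.6  120. ]
side jaw1 [ 692.2 -191.9   30. ]
side jaw2 [ 659.5 -220.    30. ]
side c1 [ 437.1 -106.    25. ]
side c2 [408.4 -86.1  25. ]
side bolt [615.1 -24.2  48. ]
side pinkN [499.4 -15.6  60. ]
side green [ 423.7 -202.8   60. ]
side pink2 [ 492.7 -251.1   60. ]
jaw1 [ 661.2 -218.4   30. ]
jaw2 [ 693.8 -190.6   30. ]
c1 [410.7 -82.8  25. ]
c2 [ 439.1 -102.5   25. ]
bolt [620.7 -27.7  48. ]
pinkN [504.1 -16.5  60. ]
green [ 428.1 -204.2   60. ]
pink2 [ 497.7 -251.9   60. ]
turq [ 569.4 -252.2   60. ]
(230, 277, 8, 19)
```

Run:
```python
from bench import ctrl
import numpy as np
from scipy.spatial.transform import Rotation as R
o=ctrl.get_obs();w,x,y,z=o["eef_rot"];M=R.from_quat([x,y,z,w]).as_matrix();print(M.round(3))
c=np.array([547,-137.5]);p=np.array([532.5,-158.7]);d=(c-p)/np.linalg.norm(c-p)
print(d,np.linalg.norm(c-p),"spin for tool y->d",np.arctan2(d[1],d[0])-np.arctan2(M[1,1],M[0,1]))
s=p-d*70; print("staging",s,s-o["eef_pos"][:2]*1e3,o["q"][5])
```

```text
[[-0.     0.895  0.446]
 [ 0.001  0.446 -0.895]
 [-1.     0.    -0.001]]
[0.56454433 0.82540275] 25.684431081883037 spin for tool y->d 0.5091585238690872
staging [ 492.98189673 -216.47819237] [236.87884187 297.90735799] -0.20627871496677797
```

Emit:
step_arm:
  xyz:
    - [24,30,0]
    - [48,60,0]
    - [80,100,0]
    - [110,140,0]
    - [140,177,0]
    - [170,215,0]
    - [200,250,0]
    - [225,283,-20]
    - [237,298,-40]
    - [237,298,-50]
  spin: [0.05,0.1,0.17,0.24,0.3,0.36,0.42,0.48,0.509,0.509]
  fingers: [20,20,20,20,20,20,20,20,20,20]

```text
time_s: 1.15
eef_pos: [0.4935, -0.2138, 0.1903]
eef_rot: [0.675, 0.208, 0.677, -0.207]
wrist_force: [-0.0, -0.7, 0.3]
opening: 0.198
```

Run:
```python
from bench import ctrl,eyes
import cv2
o=ctrl.get_obs();print(o,ctrl.tcp_to_tips)
for n in ("wrist","side"):
    cv2.imwrite(f"pics/{n}1.png",eyes.camera(n)[:,:,::-1])
```

```text
{'time_s': 1.15, 'q': array([-6.29888457e-01,  1.53489195e-01,  1.74878192e+00,  5.21023813e-04,
        1.24227186e+00, -3.43911710e-02]), 'dq': array([-0.0579113 ,  0.09767629,  0.07909779, -0.02575647, -0.18560793,
       -0.00827109]), 'joint_efforts': array([ 1.36226747e+00, -4.24602556e+01, -3.43978786e+01,  2.41109915e-01,
        1.78128487e-02,  8.48222128e-02]), 'eef_pos': array([ 0.49353042, -0.21379282,  0.19026627]), 'eef_rot': array([ 0.67504612,  0.20800466,  0.67690464, -0.20699493]), 'wrist_force': array([-0.00449982, -0.66699834,  0.32336219]), 'torque': array([-0.01211309, -0.00673512,  0.01137179]), 'opening': 0.19764924510425297} 0.011
```

View pics/wrist1.png

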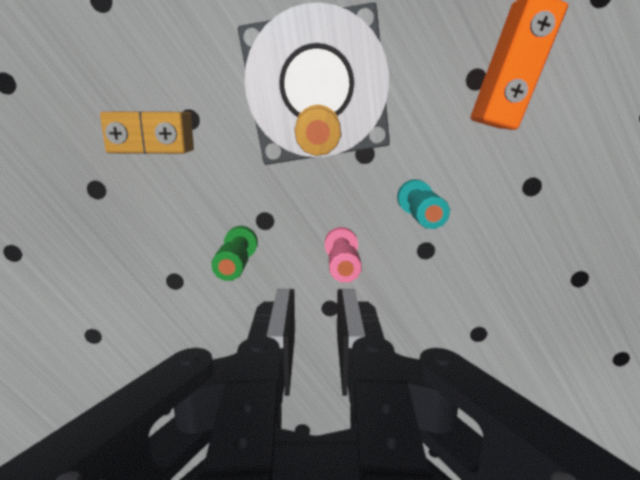

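View pics/side1.png

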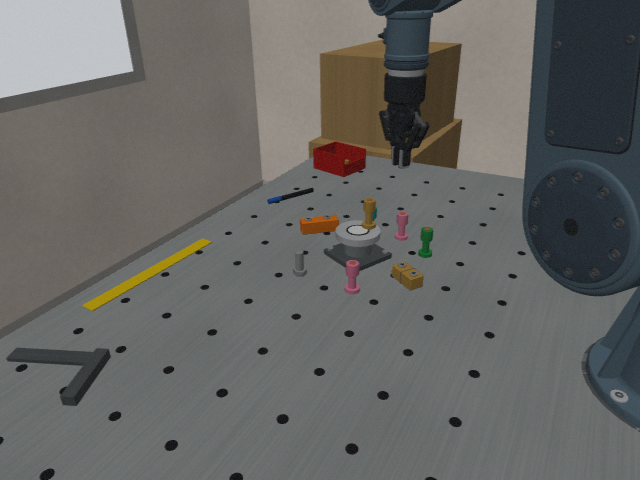

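The wrist view now shows the ring at about (317,81), the post's head at about (317,131), and the finger gap centred near column 318, in line with both. I'll measure this in tool coordinates.

```bash
cat >> h.py <<'E'
from scipy.spatial.transform import Rotation as R
def wristT(o,m):
    w,x,y,z=o["eef_rot"];T=np.eye(4);T[:3,:3]=R.from_quat([x,y,z,w]).as_matrix();T[:3,3]=o["eef_pos"];return T@m["tool_from_camera"],T
def measure(name,prev=None):
    from bench import ctrl,eyes
    o=ctrl.get_obs(); im=eyes.camera("wrist")[:,:,::-1].copy(); cv2.imwrite(f"pics/{name}.png",im)
    m=eyes.camera_model("wrist");T,TT=wristT(o,m)
    hsv=cv2.cvtColor(im,cv2.COLOR_BGR2HSV)
    def out(k,uv,z):
        p=ray(m,T,uv,z); t=np.linalg.inv(TT)@np.append(p,1)
        print(k,"px",np.round(uv,1),"world mm",np.round(p*1e3,1),"tool y,z mm",np.round(t[1:3]*1e3,1)); return p
    print("tcp",np.round(o["eef_pos"]*1e3,1),"t",round(o["time_s"],2),"F",o["wrist_force"].round(2),"open",round(o["opening"],3))
    return o,im,hsv,m,T,TT,out
E
python3 - <<'E'
from h import *
o,im,hsv,m,T,TT,out=measure("w2")
# disc: bright low-saturation
d=cv2.inRange(hsv,(0,0,165),(180,45,255))
cs=sorted(cv2.findContours(d,cv2.RETR_LIST,cv2.CHAIN_APPROX_NONE)[0],key=cv2.contourArea)[::-1][:4]
for c in cs: print(cv2.contourArea(c),cv2.boundingRect(c))
b=cv2.inRange(hsv,(0,0,0),(180,255,80))
cs=[c for c in cv2.findContours(b,cv2.RETR_LIST,cv2.CHAIN_APPROX_NONE)[0] if cv2.contourArea(c)>1000]
for c in cs: print("dark",cv2.contourArea(c),cv2.boundingRect(c))
a=cv2.inRange(hsv,(5,120,60),(28,255,255));
for c in cv2.findContours(a,0,1)[0]:
    if cv2.contourArea(c)>200: print("brass",cv2.contourArea(c),cv2.boundingRect(c))
cv2.imwrite("pics/w2z.png",cv2.resize(im[0:170,230:410],None,fx=3.5,fy=3.5,interpolation=cv2.INTER_CUBIC))
E
```

```text
tcp [ 492.1 -216.   190.4] t 1.25 F [-1.22 -0.29 -0.47] open 0.205
17894.5 (222, 0, 195, 153)
6327.5 (277, 36, 79, 116)
3099.0 (284, 44, 65, 64)
20.5 (275, 337, 7, 10)
dark 57494.0 (0, 289, 640, 191)
brass 1795.0 (140, 109, 51, 41)
brass 1482.0 (100, 109, 43, 41)
brass 1659.5 (295, 101, 45, 49)
brass 6466.0 (471, 0, 98, 125)
```

View pics/w2z.png

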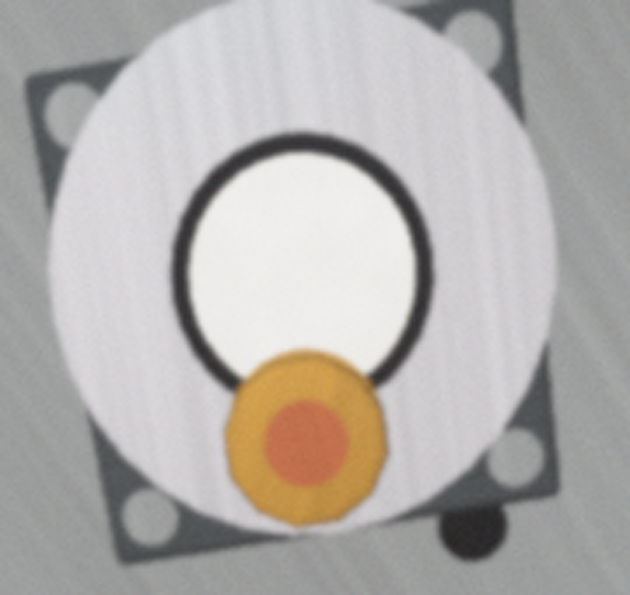

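```bash
cat >> h.py <<'E'
def circ(p):
    A=np.c_[2*p[:,:2],np.ones(len(p))];s=np.linalg.lstsq(A,(p[:,:2]**2).sum(1),rcond=None)[0]
    return s[:2],np.sqrt(s[2]+s[0]**2+s[1]**2)
def ringpost(X,spot=None,rng=None):
    o,im,hsv,m,T,TT,out=X
    w=cv2.inRange(hsv,(0,0,185),(180,20,255)); 
    q=pix(m,T,np.array([.547,-.1375,.06]))if rng is None else rng
    print("pred ring px",q.round(1))
    cs=[c for c in cv2.findContours(w,cv2.RETR_EXTERNAL,cv2.CHAIN_APPROX_NONE)[0] if cv2.contourArea(c)>800]
    c=min(cs,key=lambda c:np.linalg.norm(c[:,0].mean(0)-q)); P=np.array([ray(m,T,u,.06) for u in c[:,0].astype(float)])
    for _ in range(12):
        ce,r=circ(P); e=np.linalg.norm(P[:,:2]-ce,axis=1)-r
        k=np.abs(e)<max(.0005,1.5*np.std(e)); 
        if k.all(): break
        P=P[k]
    print("ring inner r mm",round(r*1e3,2),"pts",len(P),"of",len(c),"c",np.round(ce*1e3,1))
    s=cv2.inRange(hsv,(3,110,90),(12,255,255)); qs=pix(m,T,np.array([.533,-.158,.12])) if spot is None else spot
    cs=[c for c in cv2.findContours(s,cv2.RETR_EXTERNAL,cv2.CHAIN_APPROX_NONE)[0] if cv2.contourArea(c)>60]
    c=min(cs,key=lambda c:np.linalg.norm(c[:,0].mean(0)-qs)); M=cv2.moments(c);u=np.array([M["m10"],M["m01"]])/M["m00"]
    P=np.array([ray(m,T,v,.12) for v in c[:,0].astype(float)]); h,hr=circ(P)
    print("spot px",u.round(1),"r",round(hr*1e3,2),"c",np.round(h*1e3,1))
    d=(ce-h)*1e3; y=TT[:2,1];z=TT[:2,2]; t=TT[:2,3]
    print("ring-post world",d.round(1),"|d|",np.linalg.norm(d).round(1),"in tool y,z",np.round([d@y,d@z],1))
    print("post rel TCP tool y,z",np.round([(h-t)@y*1e3,(h-t)@z*1e3],1),"ring rel TCP",np.round([(ce-t)@y*1e3,(ce-t)@z*1e3],1))
E
python3 - <<'E'
from h import *
ringpost(measure("w3"))
E
```

```text
tcp [ 492.5 -217.1  191.7] t 1.3 F [ 0.37  0.77 -0.31] open 0.203
pred ring px [315.3  75.1]
ring inner r mm 19.58 pts 152 of 186 c [ 545.4 -138.2]
spot px [314.7 124.7] r 5.52 c [ 531.2 -160.1]
ring-post world [14.1 21.9] |d| 26.1 in tool y,z [26.1 -0.7]
post rel TCP tool y,z [68.9 -0.2] ring rel TCP [94.9 -0.9]
```

Emit:
step_arm:
  xyz:
    - [0,0,-25]
    - [0,0,-55]
    - [0,0,-85]
    - [0,0,-105]
    - [0,0,-117]
    - [0,0,-117]
    - [6,9,-117]
    - [13,19,-117]
    - [18,26,-117]
    - [18,26,-117]
  spin: [0,0,0,0,0,0,0,0,0,0]
  fingers: [20,20,20,20,20,20,20,20,20,20]

```text
time_s: 2.35
eef_pos: [0.5125, -0.1896, 0.0762]
eef_rot: [0.676, 0.208, 0.675, -0.208]
wrist_force: [0.1, -0.1, 1.3]
opening: 0.2
```

Run:
```python
from h import *
from bench import eyes
X=measure("w4")
for n,(x,y) in (("scene",(240,285)),("side",(367,200))):
    im=eyes.camera(n)[:,:,::-1][y-75:y+75,x-100:x+100]
    cv2.imwrite(f"pics/{n}4z.png",cv2.resize(im,None,fx=4,fy=4,interpolation=cv2.INTER_CUBIC))
ringpost(X)
```

```text
tcp [ 512.5 -189.6   76.2] t 2.35 F [ 0.14 -0.07  1.34] open 0.2
pred ring px [312.3 148.7]
ring inner r mm 19.69 pts 252 of 305 c [ 545.3 -138.2]
spot px [309.9 287.1] r 5.82 c [ 531.2 -160.2]
ring-post world [14.1 21.9] |d| 26.1 in tool y,z [26.1 -0.7]
post rel TCP tool y,z [34.8 -1.2] ring rel TCP [60.9 -1.8]
```

View pics/w4.png

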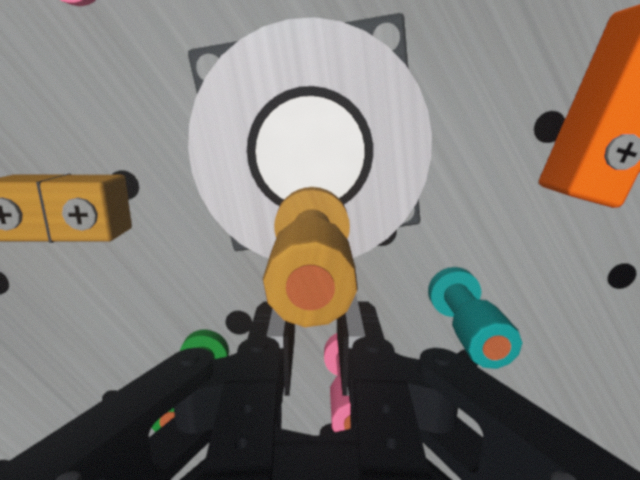

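View pics/side4z.png

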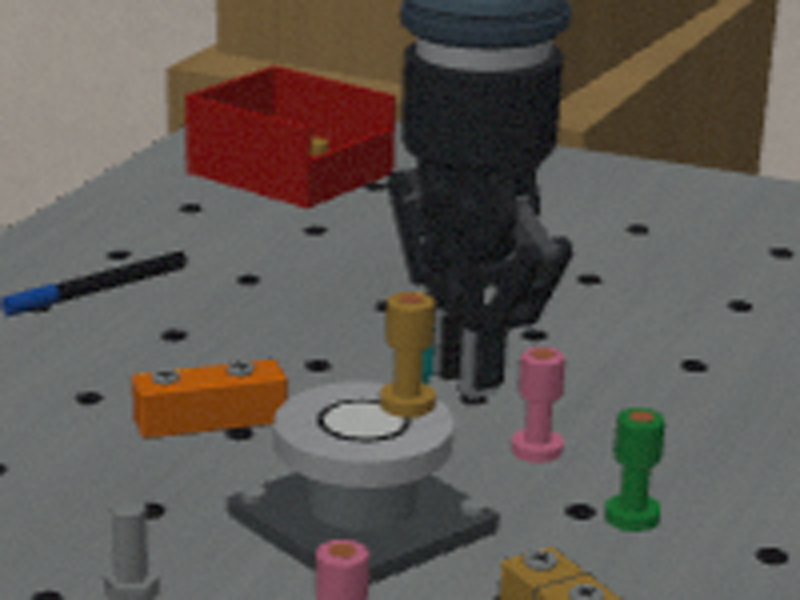

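View pics/scene4z.png

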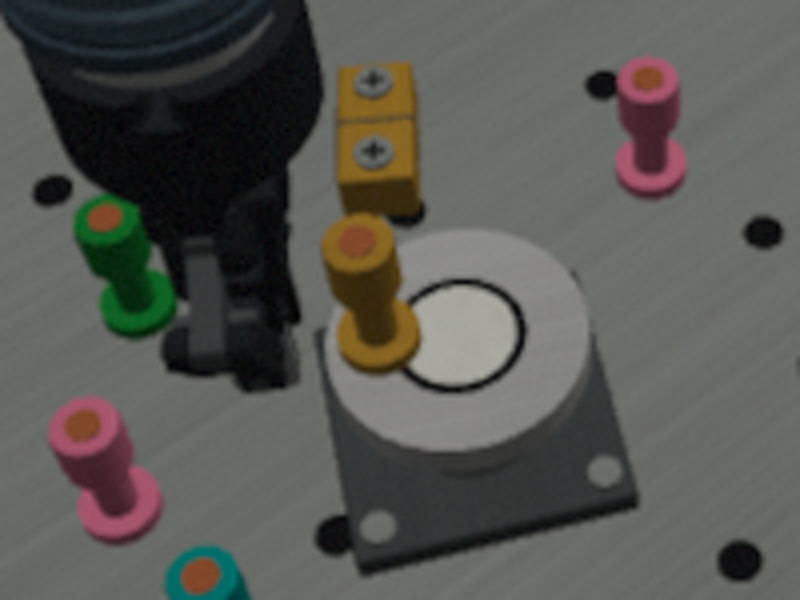

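Emit:
step_arm:
  xyz:
    - [-1.2,0.8,-2]
    - [0.5,3.3,-2]
    - [2.2,5.8,-2]
    - [3.9,8.3,-2]
    - [3.9,8.3,-2]
  spin: [0,0,0,0,0]
  fingers: [20,20,20,20,20]

```text
time_s: 3.0
eef_pos: [0.5153, -0.1822, 0.0733]
eef_rot: [0.676, 0.209, 0.676, -0.209]
wrist_force: [-0.6, 0.8, 0.5]
opening: 0.201
```

Run:
```python
from h import *
from bench import eyes
X=measure("w5")
for n,(x,y) in (("scene",(235,285)),("side",(370,210))):
    im=eyes.camera(n)[:,:,::-1][y-38:y+37,x-50:x+50]
    cv2.imwrite(f"pics/{n}5z.png",cv2.resize(im,None,fx=8,fy=8,interpolation=cv2.INTER_CUBIC))
ringpost(X)
```

```text
tcp [ 515.3 -182.2   73.3] t 3.0 F [-0.59  0.75  0.53] open 0.201
pred ring px [317.2 170.9]
ring inner r mm 19.68 pts 250 of 303 c [ 545.3 -138.2]
spot px [317.  321.2] r 5.85 c [ 531.2 -160.1]
ring-post world [14.1 21.9] |d| 26.1 in tool y,z [26.1 -0.7]
post rel TCP tool y,z [27.1  0.6] ring rel TCP [53.2 -0.1]
```

View pics/w5.png

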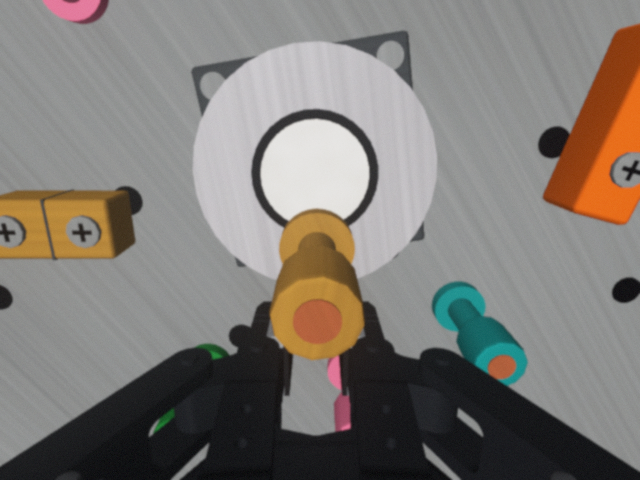

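View pics/side5z.png

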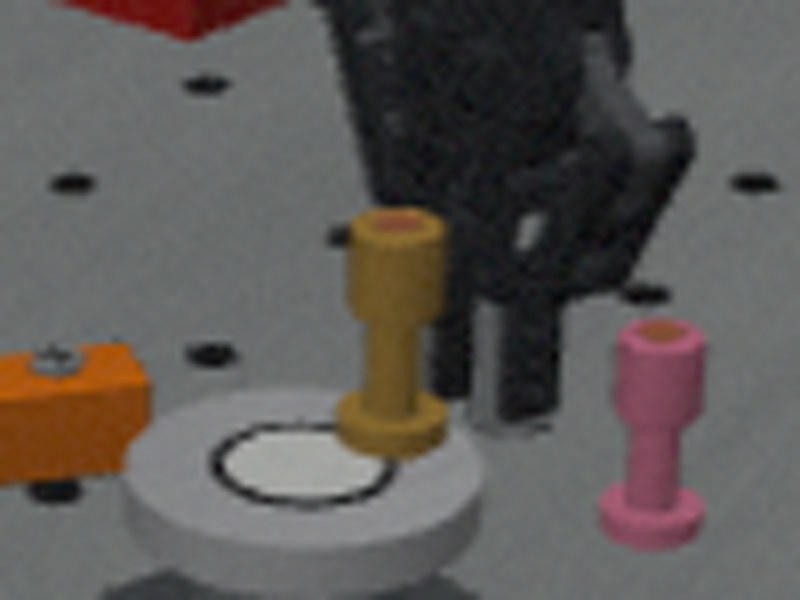

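View pics/scene5z.png

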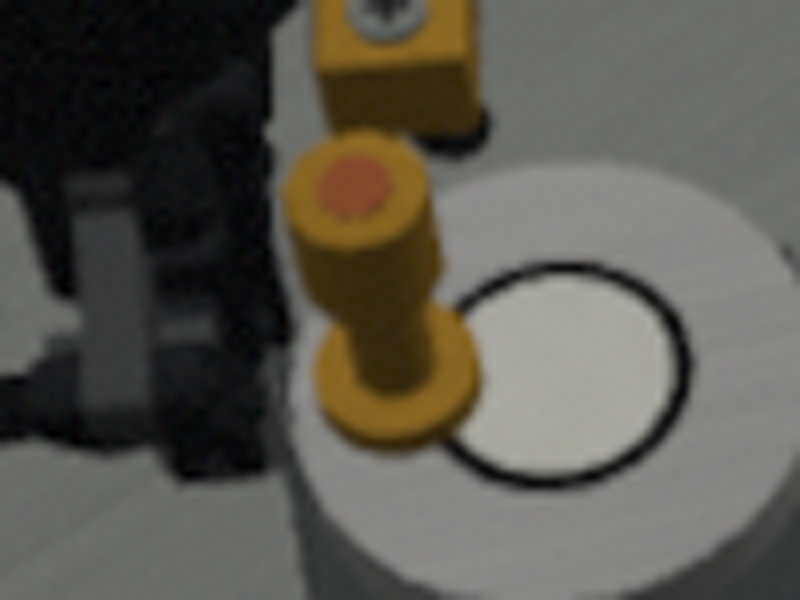

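Emit:
step_arm:
  xyz:
    - [0.5,0.7,1]
    - [1.1,1.6,1]
    - [1.7,2.4,1]
    - [2.1,3.1,1]
    - [2.5,3.7,1]
    - [2.9,4.3,1]
    - [3.4,5.0,1]
    - [3.9,5.7,1]
    - [4.4,6.5,1]
    - [4.4,6.5,1]
  spin: [0,0,0,0,0,0,0,0,0,0]
  fingers: [20,20,20,20,20,20,20,20,20,20]

```text
time_s: 4.15
eef_pos: [0.5196, -0.176, 0.0743]
eef_rot: [0.676, 0.209, 0.676, -0.209]
wrist_force: [-0.5, -0.9, -0.7]
opening: 0.197
```

Run:
```python
from h import *
from bench import eyes
X=measure("w6")
for n,(x,y) in (("scene",(240,285)),("side",(370,210))):
    im=eyes.camera(n)[:,:,::-1][y-38:y+37,x-50:x+50]
    cv2.imwrite(f"pics/{n}6z.png",cv2.resize(im,None,fx=8,fy=8,interpolation=cv2.INTER_CUBIC))
ringpost(X)
```

```text
tcp [ 519.6 -176.    74.3] t 4.15 F [-0.52 -0.85 -0.71] open 0.197
pred ring px [317.2 190.5]
ring inner r mm 19.66 pts 237 of 295 c [ 545.3 -138.2]
spot px [315.8 341.7] r 5.85 c [ 531.6 -159. ]
ring-post world [13.7 20.8] |d| 24.9 in tool y,z [24.9 -0.4]
post rel TCP tool y,z [20.8  0.4] ring rel TCP [45.7 -0.1]
```

View pics/w6.png

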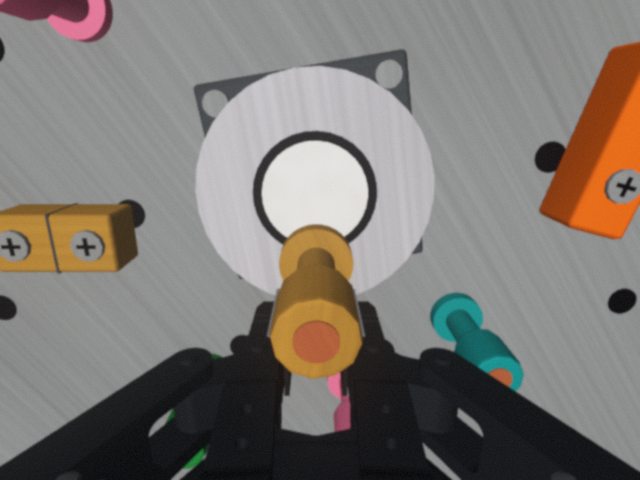

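View pics/side6z.png

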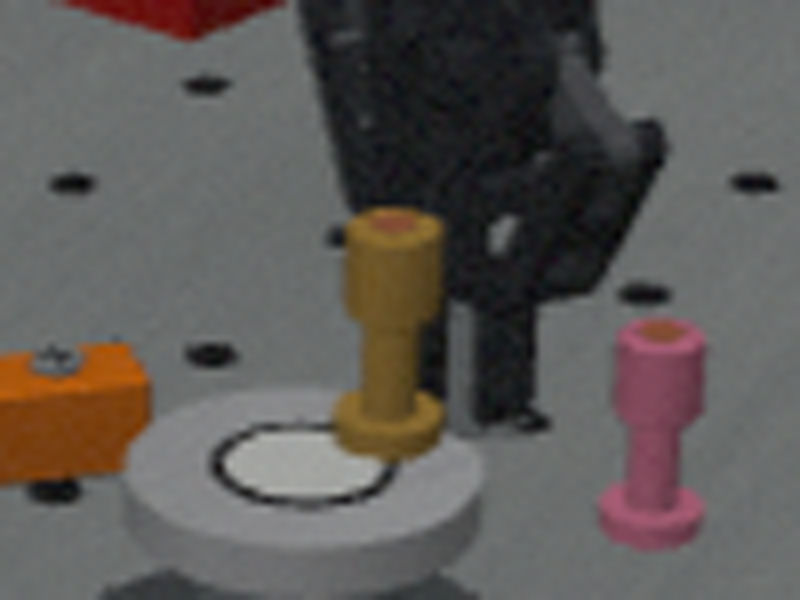

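View pics/scene6z.png

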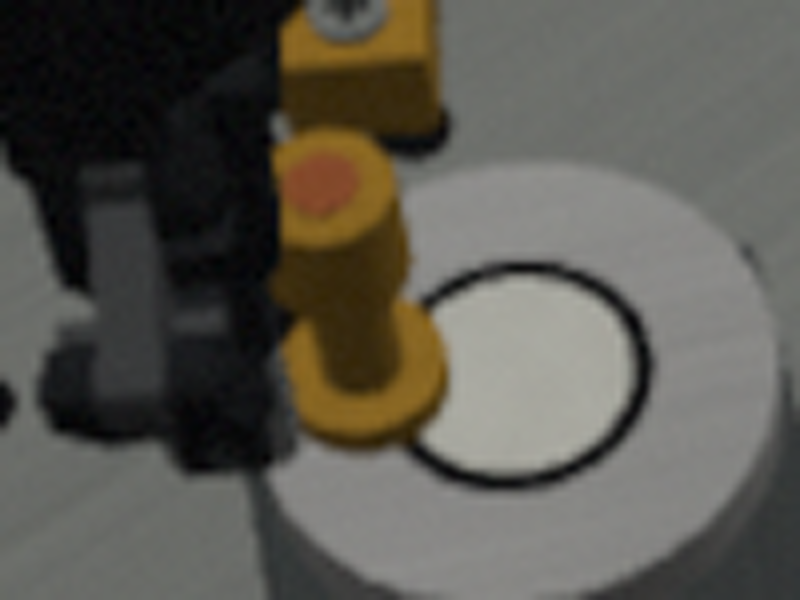

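The post slid about 1.2 mm and stayed upright, with the pads touching the flange. I'll go on with slow nudges.

Emit:
step_arm:
  xyz:
    - [0.5,0.8,0]
    - [1.1,1.6,0]
    - [1.7,2.5,0]
    - [2.2,3.3,0]
    - [2.8,4.1,0]
    - [3.4,4.9,0]
    - [3.9,5.7,0]
    - [4.5,6.6,0]
    - [4.5,6.6,0]
  spin: [0,0,0,0,0,0,0,0,0]
  fingers: [20,20,20,20,20,20,20,20,20]

```text
time_s: 5.2
eef_pos: [0.5241, -0.1692, 0.0743]
eef_rot: [0.676, 0.209, 0.676, -0.209]
wrist_force: [-0.3, -0.7, 0.5]
opening: 0.2
```

Run:
```python
from h import *
from bench import eyes
X=measure("w7")
for n,(x,y) in (("side",(370,210)),):
    im=eyes.camera(n)[:,:,::-1][y-38:y+37,x-50:x+50]
    cv2.imwrite(f"pics/{n}7z.png",cv2.resize(im,None,fx=8,fy=8,interpolation=cv2.INTER_CUBIC))
ringpost(X)
```

```text
tcp [ 524.1 -169.2   74.3] t 5.2 F [-0.35 -0.66  0.54] open 0.2
pred ring px [317.3 211.5]
ring inner r mm 19.66 pts 217 of 299 c [ 545.3 -138.2]
spot px [315.3 341.6] r 5.85 c [ 536.  -152.2]
ring-post world [ 9.3 14. ] |d| 16.8 in tool y,z [16.8 -0.2]
post rel TCP tool y,z [20.8  0.2] ring rel TCP [37.6  0. ]
```

View pics/side7z.png

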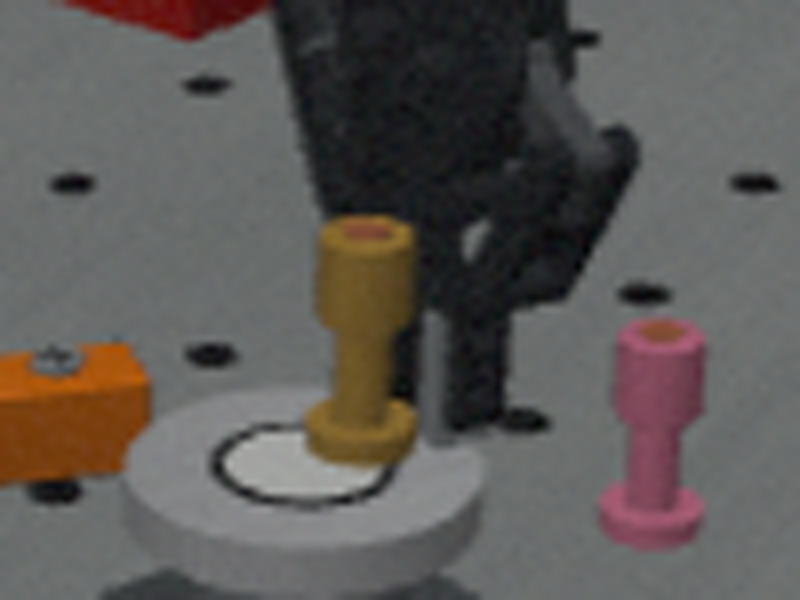

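View pics/w7.png

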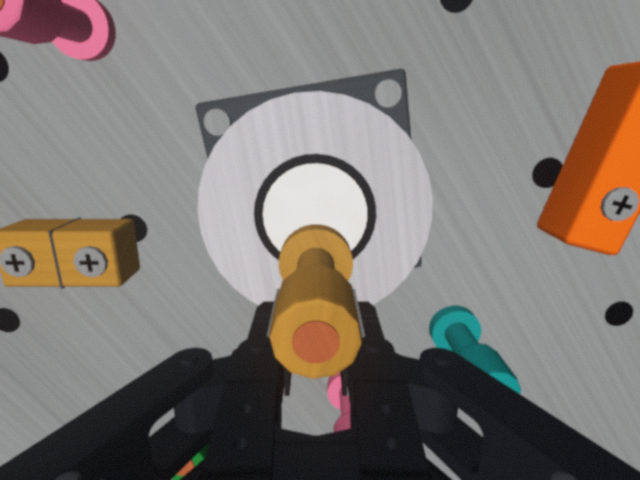

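The post is upright and sliding with the pads, with 16.8 mm left to go.

Emit:
step_arm:
  xyz:
    - [0.5,0.8,0]
    - [1.1,1.6,0]
    - [1.7,2.5,0]
    - [2.2,3.3,0]
    - [2.8,4.1,0]
    - [3.4,4.9,0]
    - [3.9,5.7,0]
    - [4.5,6.6,0]
    - [5.0,7.4,0]
    - [5.0,7.4,0]
  spin: [0,0,0,0,0,0,0,0,0,0]
  fingers: [20,20,20,20,20,20,20,20,20,20]

```text
time_s: 6.3
eef_pos: [0.5291, -0.1618, 0.0743]
eef_rot: [0.676, 0.209, 0.676, -0.209]
wrist_force: [0.2, -0.0, 0.0]
opening: 0.196
```

Run:
```python
from h import *
X=measure("w8")
ringpost(X)
# flange check: brass contour upper end rows -> compare offset of flange to head
```

```text
tcp [ 529.1 -161.8   74.3] t 6.3 F [ 0.15 -0.    0.05] open 0.196
pred ring px [317.4 233.8]
ring inner r mm 19.64 pts 207 of 323 c [ 545.3 -138.2]
spot px [315.3 341.6] r 5.84 c [ 541.  -144.8]
ring-post world [4.3 6.6] |d| 7.8 in tool y,z [ 7.8 -0.2]
post rel TCP tool y,z [20.8  0.2] ring rel TCP [28.6  0. ]
```

View pics/w8.png

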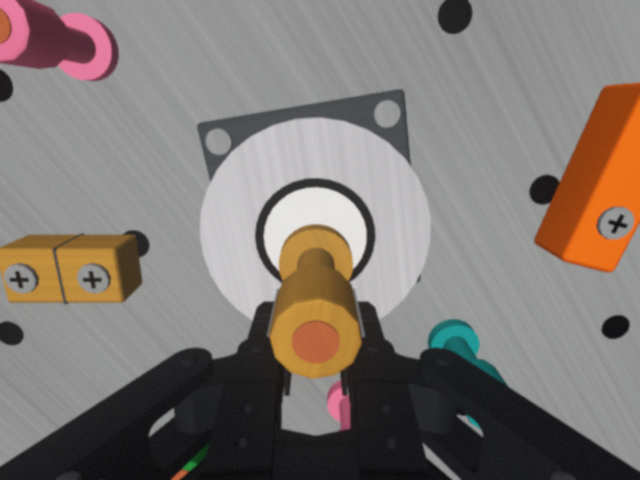

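Emit:
step_arm:
  xyz:
    - [0.5,0.8,0]
    - [1.1,1.6,0]
    - [1.7,2.5,0]
    - [2.2,3.3,0]
    - [2.8,4.1,0]
    - [3.4,4.9,0]
    - [3.9,5.7,0]
    - [3.9,5.7,0]
  spin: [0,0,0,0,0,0,0,0]
  fingers: [20,20,20,20,20,20,20,20]

```text
time_s: 7.15
eef_pos: [0.533, -0.1561, 0.0743]
eef_rot: [0.676, 0.209, 0.676, -0.209]
wrist_force: [0.5, 0.4, -0.2]
opening: 0.202
```

Run:
```python
from h import *
from bench import eyes
X=measure("w9")
ringpost(X)
o,im,hsv,m,T,TT,out=X
a=cv2.inRange(hsv,(5,120,60),(28,255,255))
c=max([c for c in cv2.findContours(a,0,cv2.CHAIN_APPROX_NONE)[0] if abs(c[:,0,0].mean()-315)<30],key=cv2.contourArea)[:,0].astype(float)
c=c[c[:,1]<c[:,1].min()+22]
P=np.array([ray(m,T,u,.069) for u in c]);ce,r=circ(P);print("flange",ce*1e3,r*1e3)
E=None
for n,(x,y) in (("scene",(255,285)),("side",(360,215))):
    im=eyes.camera(n)[:,:,::-1][y-38:y+37,x-50:x+50]
    cv2.imwrite(f"pics/{n}9z.png",cv2.resize(im,None,fx=8,fy=8,interpolation=cv2.INTER_CUBIC))
```

```text
tcp [ 533.  -156.1   74.3] t 7.15 F [ 0.51  0.44 -0.25] open 0.202
pred ring px [317.4 250.4]
ring inner r mm 19.65 pts 202 of 355 c [ 545.2 -138.2]
spot px [315.3 341.6] r 5.83 c [ 544.9 -139.1]
ring-post world [0.3 0.9] |d| 1.0 in tool y,z [ 0.9 -0.2]
post rel TCP tool y,z [20.8  0.2] ring rel TCP [21.7  0. ]
flange [ 546.37175994 -136.9229077 ] 12.670355827408603
```

View pics/scene9z.png

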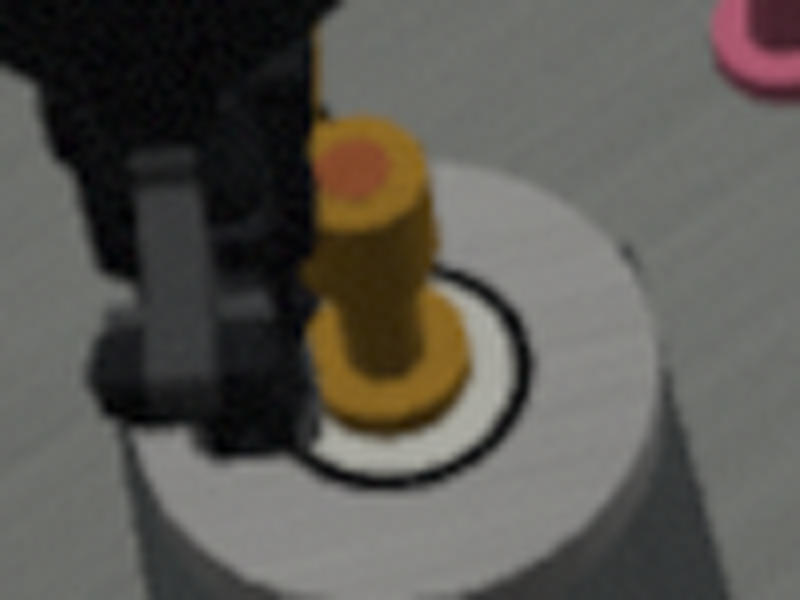

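View pics/side9z.png

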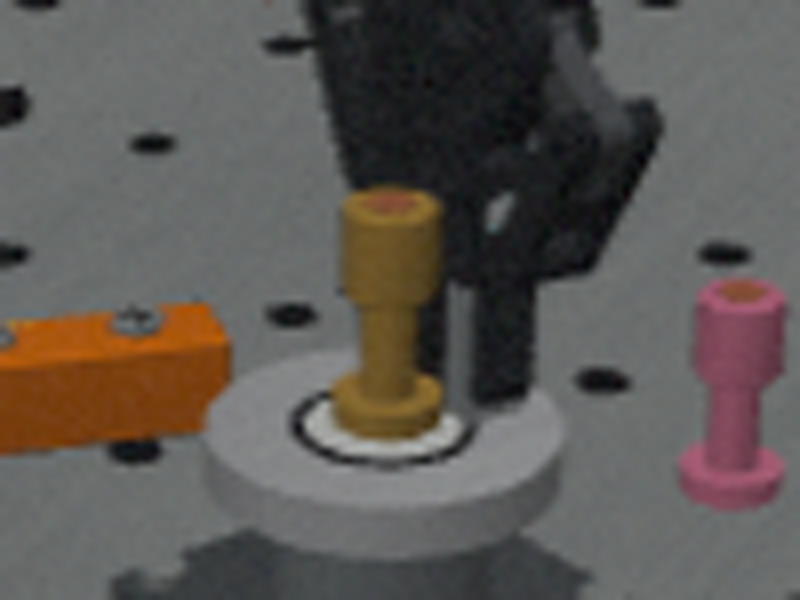

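View pics/w9.png

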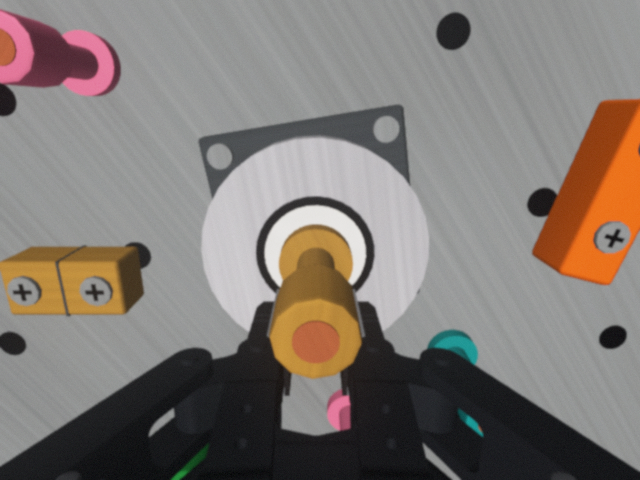

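The post is upright and within about 1 mm of centre. I'll back off and measure it unobstructed.

Emit:
step_arm:
  xyz:
    - [-0.6,-0.8,0]
    - [-2,-3,0]
    - [-6,-8,0]
    - [-12,-17,0]
    - [-20,-29,0]
    - [-30,-44,2]
    - [-42,-61,10]
    - [-50,-74,40]
    - [-54,-80,80]
    - [-54,-80,100]
  spin: [0,0,0,0,0,0,0,0,0,0]
  fingers: [20,20,20,20,20,20,20,20,20,20]

```text
time_s: 8.3
eef_pos: [0.4787, -0.2391, 0.1775]
eef_rot: [0.677, 0.209, 0.674, -0.21]
wrist_force: [1.1, -0.1, -0.2]
opening: 0.199
```

Emit:
step_arm:
  xyz:
    - [0,0,0]
    - [0,0,0]
  spin: [0,0]
  fingers: [20,20]

```text
time_s: 8.5
eef_pos: [0.4784, -0.237, 0.1743]
eef_rot: [0.676, 0.209, 0.675, -0.209]
wrist_force: [0.2, 0.4, -0.8]
opening: 0.2
```

Run:
```python
from h import *
from bench import eyes
X=measure("w10")
ringpost(X,spot=pix(X[3],X[4],np.array([.545,-.139,.12])))
for n,(x,y) in (("scene",(255,285)),("side",(360,215))):
    im=eyes.camera(n)[:,:,::-1].copy(); cv2.imwrite(f"pics/{n}10.png",im); im=im[y-38:y+37,x-50:x+50]
    cv2.imwrite(f"pics/{n}10z.png",cv2.resize(im,None,fx=8,fy=8,interpolation=cv2.INTER_CUBIC))
```

```text
tcp [ 478.4 -237.   174.3] t 8.5 F [ 0.21  0.43 -0.8 ] open 0.2
pred ring px [315.4  26. ]
ring inner r mm 19.65 pts 151 of 271 c [ 545.3 -138.3]
spot px [313.8   8.2] r 4.77 c [ 544.2 -140.2]
ring-post world [1.1 1.9] |d| 2.2 in tool y,z [ 2.2 -0.2]
post rel TCP tool y,z [117.   -0.3] ring rel TCP [119.2  -0.6]
```

View pics/scene10z.png

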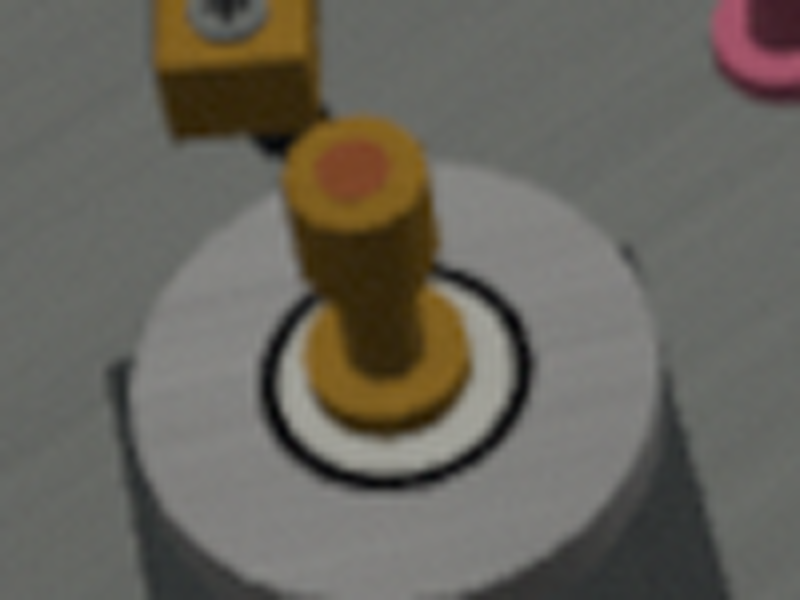

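View pics/side10z.png

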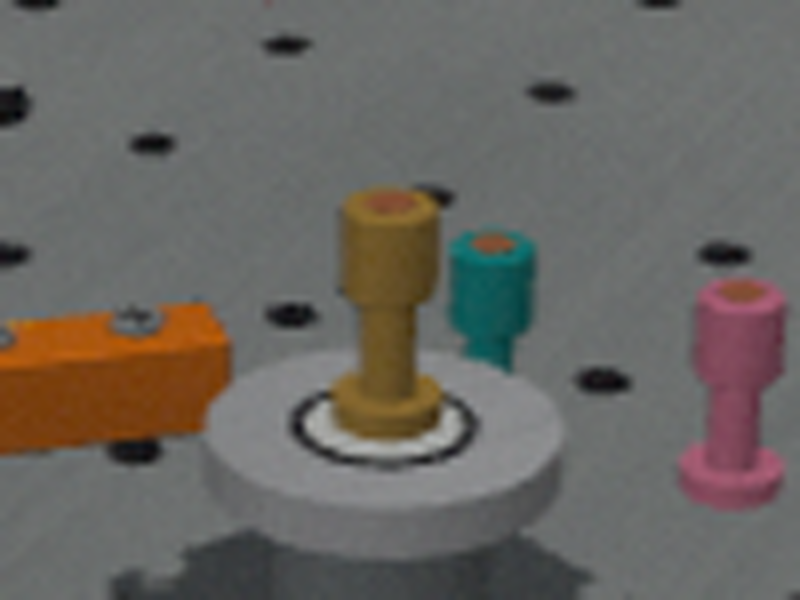

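View pics/w10.png

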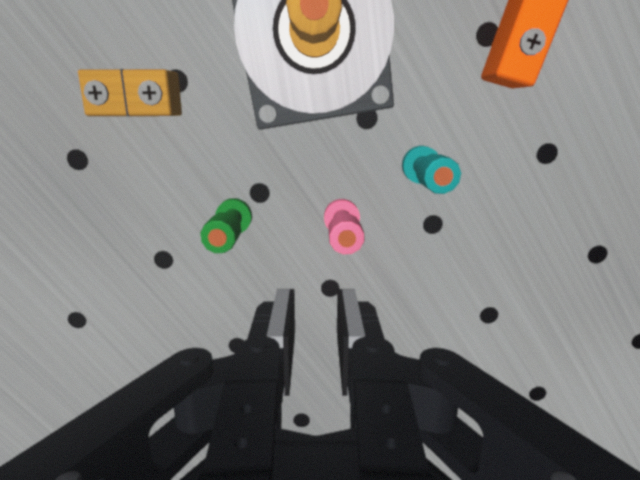

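Run:
```python
from h import *
from bench import eyes
for n,off,ring,spot,fl in (("scene",(205,247),(397,375),(353,169),(387.5,352)),("side",(310,177),(386,424),(391,202),(387,396))):
    m=eyes.camera_model(n);T=m["pose"]
    f=lambda p,z: ray(m,T,(off[0]+(p[0]+.5)/8-.5,off[1]+(p[1]+.5)/8-.5),z)[:2]*1e3
    r=f(ring,.06)
    print(n,"ring",r.round(1),"head-ring",(f(spot,.12)-r).round(1),"flange-ring",(f(fl,.069)-r).round(1))
# wrist w9 by ellipse of ring outer etc.: flange outer edge of w10
```

```text
scene ring [ 549.3 -138.5] head-ring [-0.7 -0.9] flange-ring [ 0.5 -1.3]
side ring [ 544.6 -137.5] head-ring [ 0.3 -0.9] flange-ring [-1.1  2.2]
```

Both fixed views put the post within about 1 mm of the ring centre. I'll check that the bystanders haven't moved, then hand in.

Run:
```python
from h import *
from bench import ctrl,eyes,hand_in
for n,bs in (("scene",dict(jaw=(230,380,90,50),clamp=(218,222,30,28),bolt=(335,280,26,32))),("side",dict(jaw=(296,210,40,30),clamp=(385,258,45,36),bolt=(285,245,28,36)))):
    a=cv2.imread(f"pics/{n}0.png");b=eyes.camera(n)[:,:,::-1]
    for k,(x,y,w,h) in bs.items():
        print(n,k,cv2.absdiff(a[y:y+h,x:x+w],b[y:y+h,x:x+w].copy()).mean().round(2))
    cv2.imwrite(f"pics/{n}11.png",b)
print(ctrl.get_obs()["wrist_force"],ctrl.get_obs()["dq"].round(3))
```

```text
scene jaw 4.31
scene clamp 4.48
scene bolt 4.35
side jaw 2.2
side clamp 1.86
side bolt 1.79
[-0.33351902  0.44504044  0.30517325] [ 0.003 -0.003 -0.007  0.001  0.     0.001]
```

View pics/scene10.png

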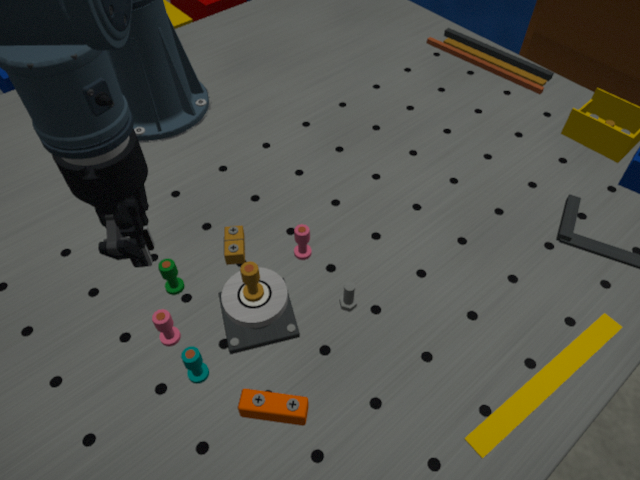

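The post stands at about (253,284) inside the ring. The jaw, clamp and bolt are unchanged, with only noise-level differences from the first pictures, and the arm is clear.

```bash
python3 -c "
from bench import hand_in
print(hand_in())"
```

```text
the job is handed in; nothing more can be done
None
```

The brass post now stands upright inside the dark ring, about 1 mm from centre, and the job is handed in. I pushed it about 25 mm at the flange in four slow nudges (about 10 mm/s), with the fingers part open as a cradle. The arm then drew clear; it used about 9 s of the 45 s.

**Centring:** With the fingers still at the post, the wrist camera put it 1.0 mm off the ring centre. After withdrawal, the two fixed cameras, read from the post's head, put it about 1 mm off. The foot has at least 6 mm between it and the ring's inner edge.

**Bystanders:** The jaw, clamp and bolt showed only noise-level differences from the first pictures, and the wrist force stayed near zero.

**Checks that disagreed:**
- The flange readings from the two fixed cameras scattered by up to 2.5 mm, in opposite directions.
- The last wrist reading gave 2.2 mm, but the post's head was cut off at the picture's edge, so I set it aside.
- The two fixed cameras differ by about 5 mm on the stand's absolute position, so I relied only on the post's position relative to the ring.

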